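# Put the hot-air nozzle away in its hole of the sprung rack

### The arm

A 7-joint arm with a two-finger parallel gripper is mounted at the origin on the work surface. World frame = base frame: x ahead of the robot, y to its left, z up, the work surface at z = 0. Lengths are in m, angles in rad, forces in N, time in s.
With the tool pointing down it reaches from about 0.4 to 0.85 m from the base axis. Payload 4.5 kg.
Tool frame: the origin (TCP) lies where the fingers leave the gripper's body, on its centre line; the fingertips stand 64 mm ahead of it and the grasp point (between the pads) lies 45 mm ahead of it; z points along the fingers, y is the direction in which the jaws open and shut (so a half turn about z gives the same grasp; the last joint's range is limited). The gripper opens to 88 mm and grips with 3 to 60 N. Pads are 18 mm wide; open, the fingers measure 123 mm over their backs; the gripper's body (75 mm by 187 mm) begins 45 mm behind the grasp point.
Start: joints at [1.312, 0.689, -0.195, 1.565, 0.157, 0.902, -0.215], TCP at [0.18, -0.598, 0.303] pointing down, gripper open.
Joint ranges: [-3.01, 3.01], [-0.46, 2.08], [-1.47, 1.51], [0.13, 2.56], [-1, 4.14], [0.04, 2.09], [-2.66, 2.66]. Speed limits (rad/s): [2.57, 2.57, 3.14, 3.14, 3.14, 3.14, 3.14].

### API

Orientations are given as a unit quaternion [x, y, z, w].
In Python, from plant import monitor, snapshot, workorder, finder gives the robot as it stands.
- The arm moves only by the tool carry_out, never from a script. Its argument "motion" is one flat list of numbers, 6 for each row, row after row: the shift along the tool's x, y, z in cm, then the turn, a rotation vector about the tool's x, y, z in rad. In form: [x, y, z, rx, ry, rz, x, y, z, rx, ry, rz, ...]. A call has 1 to 8 rows; each row shifts and turns the commanded pose from where the row before left it, along the tool's axes as they then stand; what a row does not reach is not made up. A row lasts 1/8 s, in which the tool goes at most 62.5 mm and 10.7 degrees, less where a joint would pass 70% of its speed; a pose out of reach is approached as far as the arm can. A call with a gripper value outside its range is refused whole. "hand" is the finger opening in cm, from 0 to 8.81, set as the call begins (left out, the last holds). The fingers move at their own pace and stop on an object; "grip_force" is the grip in N (left out, the last holds). Time passes only in rows, so rows that do not move let the fingers close. It gives the time, the measured TCP pose, the force and the opening at its end, in the units of the state.
- monitor.get_state(): the state, without advancing time (a new reading comes with each control period).
- snapshot(name): name is "scene" or "top" or "wrist"; returns a dict with "frame" (420x560x3 uint8, red, green, blue), "range_z" (420x560 float32, m along the optical axis (not along the pixel's ray), 0 where there is no reading), "fx", "fy", "cx", "cy" (pixels), "rvec" (rotation vector, rad) and "tvec" (3), from world to camera coordinates, as OpenCV has them; the wrist camera has in their place "hand_eye" (4x4, takes a point from camera to tool coordinates, whose origin is the TCP and whose axes are the flange's). Camera axes: x right, y down, z forward; pixel columns grow to the right and rows downward; lengths in m; the calibration is good to about 2 mm. A picture is of the moment at which its call begins: read the wrist's pose just before it.
- workorder.finish_job(): hands the job in, once; it reports no verdict.
Trained networks look in a picture, given as the dict that the camera call returned (one of the last four; its "shot" number tells which), for a name from the list of things; names that differ only in an ending like _2 or _b are one class to them, and where a whole thing is asked for, a point or a joint stands for the part that bears it (a point fixed in the world has none). Each returns a list of dicts, best first, with "p" (0 to 1); they miss things now and then, are a little off and sometimes report something else, mostly with a low value. They report only what shows in the picture. A call takes as long as a camera call. They do not tell look-alikes from the thing itself.
- finder.masks_of(picture, thing): "pixels" (420x560 bool, what is visible of it) and "extent" ([left, top, right, bottom] in pixels, round what is visible of it).
The state is a dict: "clock": time; "q": joint angles; "qd": joint speeds; "joint_torque": joint torques, N m; "tool_pos": TCP position; "eef_rot": TCP orientation; "contact_force": force on the tool from outside, world axes, zero at the start; "moment": the same for the moment, N m; "opening": opening from 0.0 (shut) to 1.0 (fully open).
Only numpy, scipy, OpenCV 4.12 (cv2) and the standard library are available. Lean on these libraries where they do the work, as an engineer would, in place of code of your own. Each camera call takes 0.05 s, during which the arm holds its last target. There are 200 camera calls.

### The job

One hot-air nozzle hangs in the aluminium cool-down stand: lift it out and put it away in the blue rack, spout down, in the hole made for its spout size (the smallest that takes it). The rack's strip floats a little along the row and gives on springs, so feel gently for the hole, never forcing it, then let the nozzle down until its collar rests on the strip and let go. Leave the other two nozzles and everything else on the bench where they are.

Things in the scene. Friction and masses are not known exactly. Their poses are not given: they have to be found in the camera images.
- rack: Blue sprung nozzle rack, fixed. Origin: centre of its base's underside, on the bench; z up; y runs along the row of holes. Base 70 x 230 mm, end posts at y = -108 and +108 mm, 56 mm high. Between them an aluminium strip, 46 x 180 x 12 mm, top 60 mm above the bench, open below, has 5 round through holes on the line x = 0. Never load the rack with more than 15 N, by nozzle or fingers.
- row_mid (a point): Fixed point of the rack, 11 mm to -y of its origin and 60 mm above it, axes as the rack's: place of the middle hole when the strip is pushed against its -y stop. Hole diameters 11, 14, 17, 20, 23 mm (for spouts of 9, 12, 15, 18, 21 mm) then lie at y = -72, -36, 0, +36, +72 mm from here.
- row_small (a point): Fixed point of the rack: place of the smallest hole with the strip at its -y stop (72 mm to -y of row_mid). These points do NOT follow the strip: it floats along y and stands anywhere from 3 to 22 mm to +y of them (all holes shifted together, x unchanged). It stays put unless pushed sideways with over about 4 N.
- row_large (a point): Fixed point of the rack: place of the largest hole with the strip at its -y stop (72 mm to +y of row_mid). The strip is sprung downwards: it starts to sink at about 1.5 N and is 10 mm down, on a hard stop, at about 5 N; unloaded it rises again, so it pops up round a spout that comes over its hole.
- stand: Bare aluminium cool-down stand, 50 x 50 x 40 mm high, fixed, with one 22 mm hole through its middle, in which one of the three nozzles hangs by its collar. Origin: centre of its underside, on the bench.
- block: Dark steel holding block, 50 x 120 x 40 mm high, fixed, with two 22 mm holes at y = -32 and +32 mm, in which the other two nozzles hang; they stay there. Origin: centre of its underside, on the bench.
- nozzle12: Hot-air nozzle, yellow band: round steel spout 12 mm in diameter, 34 mm long (foot chamfered 1 mm), below a round black collar 28 mm in diameter, 34 mm tall; about 80 g. Origin: centre of the spout's foot; z up its axis. The collar's underside, 34 mm above the origin, rests on the stand, block or strip. Which nozzle hangs in the stand differs each time.
- nozzle15: Hot-air nozzle, green band: round steel spout 15 mm in diameter, 34 mm long (foot chamfered 1 mm), below a round black collar 28 mm in diameter, 34 mm tall; about 80 g. Origin: centre of the spout's foot; z up its axis. The collar's underside, 34 mm above the origin, rests on the stand, block or strip. Which nozzle hangs in the stand differs each time.
- nozzle18: Hot-air nozzle, red band: round steel spout 18 mm in diameter, 34 mm long (foot chamfered 1 mm), below a round black collar 28 mm in diameter, 34 mm tall; about 80 g. Origin: centre of the spout's foot; z up its axis. The collar's underside, 34 mm above the origin, rests on the stand, block or strip. Which nozzle hangs in the stand differs each time.
- flask: Clear plastic bottle, 48 mm across, 120 mm tall, standing; bystander. Origin: centre of its underside.
- jar: Amber glass jar with red cap, 60 mm across, 75 mm tall; bystander. Origin: centre of its underside.
- driver: Screwdriver with blue handle, 170 mm long, lying along its x axis; bystander. Origin: half way along, on the bench.
- dish: Flat brass dish, 100 mm across, 18 mm high; bystander. Origin: centre of its underside.
- pot: White plastic cup, 70 mm across, 70 mm tall; bystander. Origin: centre of its underside.
Not all that is in view belongs to the job. Several things have the shape of the stand; the one meant has the colours described above.

How it is judged:
By the outcome, as a careful person would: the job done as asked, in the order asked, and still so for the second after the job is handed in, with the robot touching nothing.
It also fails if it takes over 58 s, if anything falls off the work surface, if the arm or the gripper's body presses on something with over 40 N, if the wrist force passes 120 N, or if a joint passes its speed limit or range.

## Working session

There is one attempt and no reset: what is moved stays moved. The work goes in short steps, Python scripts to look and compute and a tool call to move; the robot and the scene stay as the last step left them, time stands still between calls to the robot, and variables do not carry over. Pictures are saved under pics/ and viewed, about 8 in all and at most 12, crops included, and the job is handed in when it is done.

Besides the shell and the picture viewer there is one more tool, called after "Emit:" by a JSON object that holds its "fn" and its "kwargs". carry_out: Moves the arm, as the interface text tells. Its arguments: {"type":"object","properties":{"motion":{"type":"array"},"hand":{"type":"number"},"grip_force":{"type":"number"}},"required":["motion"]}

```bash
ls; mkdir -p pics; cat > h.py <<'E'
import numpy as np, cv2
from plant import monitor, snapshot, workorder, finder
from scipy.spatial.transform import Rotation as R
def save(p,n): cv2.imwrite('pics/'+n,cv2.cvtColor(p['frame'],cv2.COLOR_RGB2BGR))
def cloud(p,st=None):
    z=p['range_z']; v,u=np.indices(z.shape)
    c=np.stack([(u-p['cx'])/p['fx']*z,(v-p['cy'])/p['fy']*z,z],-1)
    if 'rvec' in p:
        Rm=cv2.Rodrigues(np.array(p['rvec'],float))[0]; w=(c-np.array(p['tvec']).ravel())@Rm
    else:
        H=np.array(p['hand_eye']); t=c@H[:3,:3].T+H[:3,3]
        w=t@R.from_quat(st['eef_rot']).as_matrix().T+np.array(st['tool_pos'])
    w[z<=0]=np.nan
    return w
E
python3 - <<'E'
from h import *
s=monitor.get_state(); print({k:np.round(s[k],3) for k in s})
a=snapshot('top'); save(a,'top.png'); b=snapshot('scene'); save(b,'scene.png')
cv2.imwrite('pics/ts.png',cv2.resize(np.hstack([a['frame'],b['frame']])[:,:,::-1],(800,300)))
for n,p in(('top',a),('scene',b)):
  w=cloud(p)
  for t in('rack','stand','block','nozzle12','nozzle15','nozzle18'):
    for m in finder.masks_of(p,t)[:3]:
      q=w[m['pixels']]; q=q[~np.isnan(q[:,0])]
      print(n,t,round(m['p'],2),m['extent'],np.round(np.nanmedian(q,0),3) if len(q) else None, np.round(q.min(0),3) if len(q) else '',np.round(q.max(0),3) if len(q) else '')
E
```

```text
pics
{'clock': np.float64(0.0), 'q': array([ 1.312,  0.69 , -0.195,  1.566,  0.157,  0.903, -0.215]), 'qd': array([ 0.001,  0.001, -0.   ,  0.001,  0.001,  0.002, -0.001]), 'joint_torque': array([-0.0000e+00, -5.2757e+01, -1.2670e+00, -1.5343e+01, -5.3000e-02,
        6.0000e-03,  0.0000e+00]), 'tool_pos': array([ 0.18 , -0.598,  0.302]), 'eef_rot': array([ 0.989,  0.146, -0.   , -0.001]), 'contact_force': array([-0.28 , -0.087, -0.489]), 'moment': array([-0.003,  0.001, -0.016]), 'opening': np.float64(0.996)}
top rack 0.95 [171.9, 176.8, 266.4, 227.0] [0.612 0.147 0.057] [ 0.551  0.032 -0.003] [0.681 0.261 0.066]
top rack 0.43 [295.1, 137.5, 318.2, 163.3] [ 0.736 -0.058  0.074] [ 0.712 -0.089 -0.   ] [ 0.768 -0.031  0.08 ]
top rack 0.38 [376.1, 161.1, 390.5, 179.6] [ 0.685 -0.247  0.075] [ 0.673 -0.263  0.049] [ 0.7   -0.236  0.08 ]
top stand 0.93 [326.4, 199.3, 355.8, 225.9] [ 0.586 -0.138  0.041] [ 0.554 -0.173 -0.   ] [ 0.618 -0.108  0.048]
top stand 0.74 [354.0, 231.6, 384.7, 261.3] [ 0.502 -0.21   0.04 ] [ 0.468 -0.258 -0.002] [ 0.534 -0.185  0.078]
top stand 0.47 [174.4, 172.8
[... 1811 characters left out ...]
ozzle15 0.58 [188.2, 270.9, 204.1, 286.8] [ 0.696 -0.251  0.073] [ 0.674 -0.264  0.038] [ 0.705 -0.237  0.078]
scene nozzle15 0.52 [161.4, 288.9, 180.7, 307.9] [ 0.711 -0.31   0.073] [ 0.653 -0.327 -0.001] [ 0.72  -0.295  0.078]
scene nozzle15 0.51 [169.6, 205.6, 183.6, 220.0] [ 0.508 -0.218  0.071] [ 0.487 -0.232  0.04 ] [ 0.516 -0.204  0.079]
scene nozzle18 0.58 [188.2, 270.9, 204.1, 286.8] [ 0.696 -0.251  0.073] [ 0.674 -0.264  0.038] [ 0.705 -0.237  0.078]
scene nozzle18 0.52 [161.4, 288.9, 180.7, 307.9] [ 0.711 -0.31   0.073] [ 0.653 -0.327 -0.001] [ 0.72  -0.295  0.078]
scene nozzle18 0.51 [169.6, 205.6, 183.6, 220.0] [ 0.508 -0.218  0.071] [ 0.487 -0.232  0.04 ] [ 0.516 -0.204  0.079]
```

View pics/top.png

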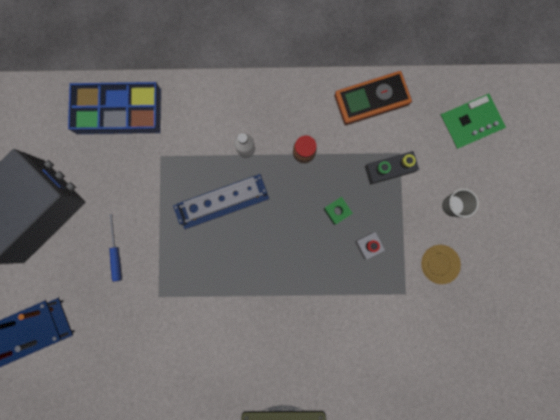

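View pics/scene.png

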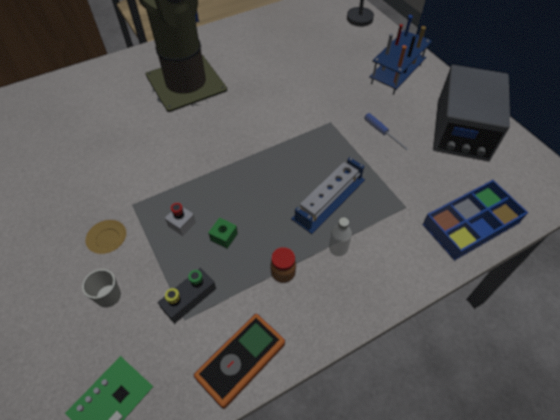

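Top picture: the aluminium stand at (371,246) holds the red-banded nozzle (nozzle18), so it goes in the 20 mm hole. The green block at (339,210) is a decoy. The block (392,167) holds green and yellow. The rack is at (222,201), with its large holes to the left (+y). Next I fit the poses and plan a wrist look at the rack.

```bash
cat >> h.py <<'E'
def rect(w,mask,z0,z1):
    q=w[mask]; q=q[(q[:,2]>z0)&(q[:,2]<z1)]
    (c,d,a)=cv2.minAreaRect((q[:,:2]*1000).astype(np.float32))
    return np.round(np.array(c),1),np.round(d,1),round(a,2),len(q)
def rows(pos,yaw,s=None,zdir=None):
    """tool-axis shift (cm) and turn from measured pose to target; yaw = world dir of tool x axis, tool down"""
    s=s or monitor.get_state(); R0=R.from_quat(s['eef_rot'])
    x=np.array([np.cos(yaw),np.sin(yaw),0]); z=np.array([0,0,-1.]); T=R.from_matrix(np.stack([x,np.cross(z,x),z],1))
    print('shift cm',np.round(R0.inv().apply(np.array(pos)-s['tool_pos'])*100,2),'turn',np.round((R0.inv()*T).as_rotvec(),3), 'yaw now',np.round(np.arctan2(*R0.as_matrix()[[1,0],0]),3))
E
python3 - <<'E'
from h import *
a=snapshot('top'); w=cloud(a)
def box(l,t,r,b):
    m=np.zeros(w.shape[:2],bool); m[t:b,l:r]=1; return m&~np.isnan(w[...,0])
print('rack strip',rect(w,box(168,170,274,234),.055,.072)); print('rack all',rect(w,box(168,170,274,234),.008,.072))
print('stand',rect(w,box(352,228,388,264),.034,.046)); print('noz',rect(w,box(352,228,388,264),.064,.085))
s=monitor.get_state(); rows([.6,.147,.32],0,s)
p=snapshot('wrist'); print(np.round(p['hand_eye'],3),p['fx'])
E
```

```text
rack strip (array([617.6, 148.6]), array([ 49.1, 226.8]), 18.88, 1362)
rack all (array([608.5, 158.6]), array([130.4, 259.7]), 6.65, 2144)
stand (array([ 500.6, -217.5]), array([49. , 50.4]), 25.49, 285)
noz (array([ 497.7, -216.7]), array([27. , 25.9]), 88.83, 123)
shift cm [ 61.69 -59.26  -1.73] turn [ 0.    -0.     0.293] yaw now 0.293
[[-0.001 -0.957 -0.289  0.075]
 [ 1.    -0.001  0.     0.   ]
 [-0.    -0.289  0.957 -0.083]
 [ 0.     0.     0.     1.   ]] 372.6054833609999
```

```bash
python3 - <<'E'
from h import *
rows([.617,.149,.28],.33)
E
```

```text
shift cm [ 63.38 -58.96   2.27] turn [ 0.    -0.    -0.037] yaw now 0.293
```

Emit:
{"fn": "carry_out", "kwargs": {"motion": [3.96,-3.68,0.14,0,0,-0.037,3.96,-3.68,0.14,0,0,0,3.96,-3.68,0.14,0,0,0,3.96,-3.68,0.14,0,0,0,3.96,-3.68,0.14,0,0,0,3.96,-3.68,0.14,0,0,0,3.96,-3.68,0.14,0,0,0,3.96,-3.68,0.14,0,0,0]}}

```text
clock: 1.8
tool_pos: [0.3875, -0.2168, 0.2918]
eef_rot: [0.986, 0.164, 0.0, 0.0]
contact_force: [1.1, -0.2, 0.4]
opening: 1.0
```

Emit:
{"fn": "carry_out", "kwargs": {"motion": [3.96,-3.68,0.14,0,0,0,3.96,-3.68,0.14,0,0,0,3.96,-3.68,0.14,0,0,0,3.96,-3.68,0.14,0,0,0,3.96,-3.68,0.14,0,0,0,3.96,-3.68,0.14,0,0,0,3.96,-3.68,0.14,0,0,0,0,0,0,0,0,0]}}

```text
clock: 2.8
tool_pos: [0.5665, 0.1211, 0.2816]
eef_rot: [0.986, 0.168, 0.001, -0.002]
contact_force: [-0.6, 0.1, 0.1]
opening: 0.998
```

```bash
python3 - <<'E'
from h import *
s=monitor.get_state(); p=snapshot('wrist'); save(p,'w1.png')
np.savez('rk.npz',f=p['frame'],z=p['range_z'],w=cloud(p,s))
print(s['clock'],s['tool_pos'],s['contact_force'],s['qd'].max()); rows([.617,.149,.28],.33,s)
for m in finder.masks_of(p,'rack')[:2]: print(m['p'],m['extent'])
E
```

```text
2.8 [0.56654679 0.12108251 0.28158627] [-0.62364184  0.05105429  0.08752178] 0.08200831312988151
shift cm [ 5.68 -0.96  0.18] turn [-0.003 -0.003  0.007] yaw now 0.337
```

View pics/w1.png

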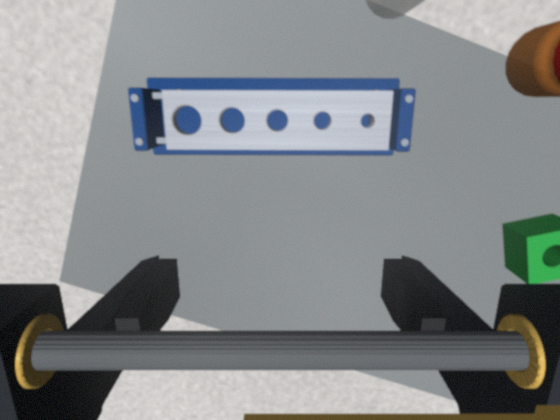

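Wrist picture: the strip is white with its five holes along row ≈120, at u ≈ 187 (23 mm), 232 (20 mm), 277, 322 and 367 (11 mm). I'll project the hole rims onto the strip's top plane.

```bash
python3 - <<'E'
from h import *
s=monitor.get_state(); p=snapshot('wrist'); w=cloud(p,s); f=p['frame'].astype(int)
zs=w[95:145,165:390,2]; print('strip z med',np.nanmedian(zs))
sat=(f[...,2]-f[...,0])
roi=np.zeros(sat.shape,np.uint8); roi[95:147,168:388]=1
mask=((sat>35)&(roi>0)).astype(np.uint8)
H=np.array(p['hand_eye']);Rw=R.from_quat(s['eef_rot']).as_matrix()
def plane(uv,z):
    d=np.c_[(uv[:,0]-p['cx'])/p['fx'],(uv[:,1]-p['cy'])/p['fy'],np.ones(len(uv))]@H[:3,:3].T@Rw.T
    o=Rw@H[:3,3]+s['tool_pos']; k=(z-o[2])/d[:,2]; return (o+k[:,None]*d)[:,:2]
cs,_=cv2.findContours(mask,cv2.RETR_EXTERNAL,cv2.CHAIN_APPROX_NONE)
C=[]
for c in sorted(cs,key=lambda c:c[0,0,0]):
    if cv2.contourArea(c)<30: continue
    q=plane(c[:,0].astype(float),.060)*1000
    e=cv2.fitEllipse(q.astype(np.float32)); x,y,ww,hh=cv2.boundingRect(c)
    print((x,y,ww,hh),np.round(e[0],1),np.round(e[1],1)); C.append(e[0])
C=np.array(C); d=C[0]-C[-1]; print('row yaw',np.arctan2(d[1],d[0])-np.pi/2,np.linalg.norm(np.diff(C,axis=0),axis=1))
# post screws / end posts: strip ends
bl=((sat>35)).astype(np.uint8); bl[:70]=0; bl[165:]=0; bl[:,:120]=0; bl[:,425:]=0
for z in(.056,):
  v,u=np.nonzero(bl); q=plane(np.c_[u,v].astype(float),z); print('rack outline',cv2.minAreaRect((q*1000).astype(np.float32)))
np.save('C.npy',C)
rows([.5,-.217,.28],.33,s)
E
```

```text
strip z med 0.06050112449369227
(168, 101, 25, 28) [598.2 210. ] [19.  21.1]
(213, 102, 23, 25) [609.8 176.7] [17.5 18.5]
(259, 104, 21, 21) [621.5 143.3] [15.2 15.7]
(306, 106, 16, 17) [632.9 110. ] [11.9 12.6]
(353, 108, 9, 13) [644.2  77. ] [6.4 9.6]
(168, 140, 220, 7) [603.3 122.4] [  4.  158.6]
row yaw 0.057970304154041585 [35.15619853 35.42641175 35.27745363 34.82964512 61.13272538]
rack outline ((621.3430786132812, 148.47756958007812), (60.14649200439453, 227.0837860107422), 19.155275344848633)
shift cm [-16.94  29.31   0.18] turn [0.001 0.001 0.001] yaw now 0.331
```

Emit:
{"fn": "carry_out", "kwargs": {"motion": [-2.42,4.19,0.4,0,0,0,-2.42,4.19,0.4,0,0,0,-2.42,4.19,0.4,0,0,0,-2.42,4.19,0.4,0,0,0,-2.42,4.19,0.4,0,0,0,-2.42,4.19,0.4,0,0,0,-2.42,4.19,0.4,0,0,0,0,0,0,0,0,0], "hand": 6}}

```text
clock: 3.95
tool_pos: [0.4966, -0.2238, 0.2536]
eef_rot: [0.987, 0.158, -0.002, 0.002]
contact_force: [-0.2, 0.6, 0.0]
opening: 0.675
```

Emit:
{"fn": "carry_out", "kwargs": {"motion": [0,0,0,0,0,0,0,0,0,0,0,0]}}

```text
clock: 4.2
tool_pos: [0.5002, -0.2159, 0.254]
eef_rot: [0.986, 0.165, 0.0, -0.0]
contact_force: [0.2, 0.1, -0.5]
opening: 0.678
```

```bash
cat >> h.py <<'E'
def plane(p,s,uv,z):
    H=np.array(p['hand_eye']);Rw=R.from_quat(s['eef_rot']).as_matrix(); uv=np.atleast_2d(uv).astype(float)
    d=np.c_[(uv[:,0]-p['cx'])/p['fx'],(uv[:,1]-p['cy'])/p['fy'],np.ones(len(uv))]@H[:3,:3].T@Rw.T
    o=Rw@H[:3,3]+s['tool_pos']; k=(z-o[2])/d[:,2]; return (o+k[:,None]*d)[:,:2]
E
python3 - <<'E'
from h import *
s=monitor.get_state(); p=snapshot('wrist'); save(p,'w2.png'); w=cloud(p,s)
print(s['clock'],s['tool_pos'],s['opening'],abs(s['qd']).max())
m=(w[...,2]>.066)&(w[...,2]<.08); m[:,:120]=0;m[:,440:]=0; m[320:]=0
v,u=np.nonzero(m); q=w[m]; print(len(q),np.median(q[:,2]),cv2.minEnclosingCircle((q[:,:2]*1000).astype(np.float32)),(u.min(),u.max(),v.min(),v.max()))
c=(q[:,:2].min(0)+q[:,:2].max(0))/2; print('mid',c)
rows([c[0],c[1],.15],.335,s)
E
```

```text
4.2 [ 0.50017414 -0.2159115   0.25396326] 0.6782538253253793 0.010434792936711255
1233 0.07538671639762543 ((501.0020446777344, -217.8489227294922), 14.37039566040039) (np.int64(264), np.int64(301), np.int64(183), np.int64(223))
mid [ 0.50091347 -0.21788553]
shift cm [ 0.    0.22 10.4 ] turn [-0.001 -0.    -0.003] yaw now 0.332
```

View pics/w2.png

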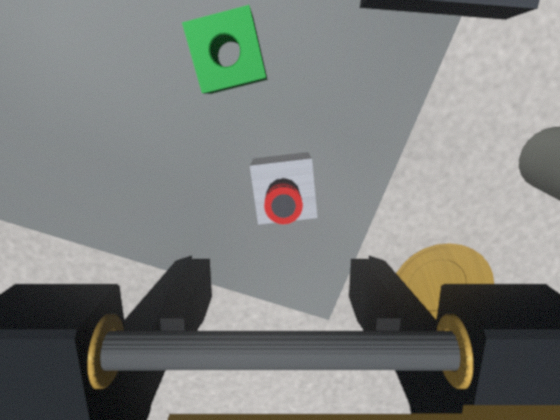

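The picture shows the red nozzle at (283,205), centred between the fingers, in the bare stand. I go down and grip the collar.

Emit:
{"fn": "carry_out", "kwargs": {"motion": [0,0.22,4,0,0,0,0,0,4,0,0,0,0,0,4,0,0,0,0,0,1.5,0,0,0,0,0,1,0,0,0,0,0,0,0,0,0,0,0,0,0,0,0]}}

```text
clock: 5.12
tool_pos: [0.5015, -0.2194, 0.1098]
eef_rot: [0.986, 0.164, 0.001, 0.001]
contact_force: [0.2, -0.2, -0.1]
opening: 0.683
```

```bash
python3 - <<'E'
from h import *
s=monitor.get_state(); print(s['tool_pos'],s['contact_force']); rows([.5009,-.2179,.109],.335,s)
E
```

```text
[ 0.50145739 -0.21943919  0.10980638] [ 0.19716683 -0.23610735 -0.09551517]
shift cm [-0.   -0.16  0.08] turn [ 0.001 -0.002 -0.005] yaw now 0.33
```

Emit:
{"fn": "carry_out", "kwargs": {"motion": [0,0,0,0,0,0,0,0,0,0,0,0,0,0,0,0,0,0,0,0,0,0,0,0,0,0,0,0,0,0,0,0,0,0,0,0], "hand": 2.0, "grip_force": 25}}

```text
clock: 5.88
tool_pos: [0.5009, -0.2192, 0.1089]
eef_rot: [0.986, 0.164, 0.0, 0.0]
contact_force: [-0.8, -0.1, 3.0]
opening: 0.313
```

Emit:
{"fn": "carry_out", "kwargs": {"motion": [0,0,-0.5,0,0,0,0,0,-1,0,0,0,0,0,-2,0,0,0,0,0,-3,0,0,0,0,0,-4,0,0,0,0,0,0,0,0,0,0,0,0,0,0,0,0,0,0,0,0,0]}}

```text
clock: 6.88
tool_pos: [0.5001, -0.2189, 0.2127]
eef_rot: [0.986, 0.164, -0.001, -0.001]
contact_force: [0.0, 0.4, -0.6]
opening: 0.311
```

```bash
python3 - <<'E'
from h import *
s=monitor.get_state(); print(s['tool_pos'],s['contact_force'],s['moment'],s['opening']); rows([.600,.172,.22],.335,s)
E
```

```text
[ 0.50009213 -0.21894943  0.21269728] [ 0.00605279  0.38205333 -0.58270186] [-0.04938263 -0.01409553  0.00272846] 0.3107648594986344
shift cm [ 22.12 -33.75  -0.73] turn [-0.001  0.002 -0.005] yaw now 0.33
```

Emit:
{"fn": "carry_out", "kwargs": {"motion": [2.6,-4.85,-0.05,0,0,0,2.6,-4.85,-0.05,0,0,0,2.6,-4.85,-0.05,0,0,0,2.6,-4.85,-0.05,0,0,0,2.6,-4.85,-0.05,0,0,0,2.6,-4.85,-0.05,0,0,0,2.6,-4.85,-0.05,0,0,0,0,0,0,0,0,0]}}

```text
clock: 7.88
tool_pos: [0.5623, 0.168, 0.2161]
eef_rot: [0.986, 0.169, -0.0, -0.002]
contact_force: [-0.2, 0.1, -1.1]
opening: 0.31
```

Emit:
{"fn": "carry_out", "kwargs": {"motion": [0,0,0,0,0,0,0,0,0,0,0,0,0,0,0,0,0,0]}}

```text
clock: 8.25
tool_pos: [0.5631, 0.1593, 0.2171]
eef_rot: [0.987, 0.163, -0.0, 0.0]
contact_force: [-0.6, 0.7, -0.5]
opening: 0.31
```

```bash
python3 - <<'E'
from h import *
s=monitor.get_state(); p=snapshot('wrist'); save(p,'w3.png')
print(s['clock'],s['tool_pos'],s['contact_force'],abs(s['qd']).max()); rows([.6093,.1774,.22],.335,s)
E
```

```text
8.25 [0.5630679  0.15927568 0.21709054] [-0.55114752  0.71776889 -0.52417927] 0.0077639709426249
shift cm [ 4.96 -0.23 -0.29] turn [ 0.001  0.001 -0.008] yaw now 0.327
```

View pics/w3.png

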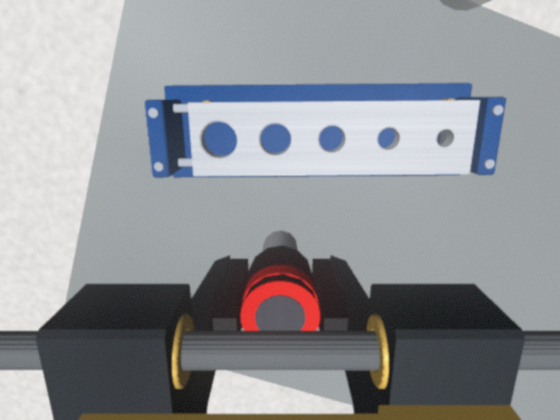

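The nozzle hangs straight in the jaws, with its collar at (280,317) and the spout foot's far rim at (280,~231). The holes are clear, the 20 mm one at (275,139). I'll measure the foot and the hole together in this picture.

```bash
python3 - <<'E'
from h import *
s=monitor.get_state(); p=snapshot('wrist'); f=p['frame'].astype(int); sat=f[...,2]-f[...,0]
T=lambda xy:(R.from_quat(s['eef_rot']).inv().apply(np.r_[xy,0]-np.r_[s['tool_pos'][:2],0])*1000)[:2]
roi=np.zeros(sat.shape,np.uint8); roi[110:170,196:476]=1
# white level -> holes = darker/bluer than strip; use rim (top circle) : non-white region incl. wall
for name,mk,z in(('blue',sat>35,.054),('nonwhite',f[...,0]<150,.060)):
  cs,_=cv2.findContours((mk&(roi>0)).astype(np.uint8),cv2.RETR_EXTERNAL,cv2.CHAIN_APPROX_NONE)
  for c in sorted(cs,key=lambda c:c[0,0,0]):
    if cv2.contourArea(c)<60: continue
    e=cv2.fitEllipse((plane(p,s,c[:,0],z)*1000).astype(np.float32))
    print(name,cv2.boundingRect(c),'tool',np.round(T(np.array(e[0])/1000),1),np.round(e[1],1),'world',np.round(e[0],1))
print('strip col',f[125,250],f[139,275])
for u in(272,276,280,284,288): print(u,f[222:250,u].sum(1)//3)
print('row236',f[238,258:304].sum(1)//3); print('row244',f[244,256:306].sum(1)//3)
g=cv2.resize(p['frame'][95:335,190:370],None,fx=3,fy=2.5,interpolation=cv2.INTER_CUBIC); cv2.imwrite('pics/c1.png',g[:,:,::-1])
# in-tool expected pixels for foot circle
H=np.linalg.inv(np.array(p['hand_eye']))
for r,z in((9,.102),(8,.103)):
  for x,y in((r,0),(0,-r),(0,r)):
    c=H@np.array([x/1000,y/1000,z,1]); print(r,(x,y),np.round([c[0]/c[2]*p['fx']+p['cx'],c[1]/c[2]*p['fy']+p['cy']],1))
E
```

```text
blue (205, 122, 33, 34) tool [ 49.3 -38.2] [20.5 22. ] world [597.5 211.7]
blue (261, 124, 31, 29) tool [49.7 -2.3] [18.4 19.2] world [609.4 177.8]
blue (319, 126, 25, 25) tool [49.8 33.7] [14.6 15.9] world [621.1 143.8]
blue (378, 128, 18, 20) tool [50.  69.7] [10.2 12.4] world [632.9 109.7]
nonwhite (202, 122, 36, 36) tool [ 49.5 -38.4] [22.2 22.3] world [597.5 211.9]
nonwhite (260, 124, 32, 31) tool [49.8 -2.5] [19.  19.3] world [609.4 178. ]
nonwhite (319, 126, 26, 26) tool [50.  33.3] [15.5 16.2] world [621.2 144.2]
nonwhite (378, 128, 22, 21) tool [50.3 69.3] [12.4 13.1] world [633.  110.2]
nonwhite (437, 130, 17, 17) tool [ 50.5 105.4] [ 9.6 10.2] world [644.8  76.1]
strip col [218 222 229] [ 78 109 164]
272 [162 164 163 163 163 162 163 160 163 153 143 130 123 123 121 119 123 121
 119 124 119 119 121 117 100  73  54  49]
276 [163 163 163 165 163 163 161 163 156 142 124 118 118 116 118 118 117 114
 114 114 117 114 113 105  83  59  49  48]
280 [161 162 161 162 166 163 162 159 145 122 112 111 109 112 110 109 110 112
 108 110 108 107 103  83  62  46  48  50]
284 [163 161 163 164 163 161 163 162 153 132 107  97  95  98  98  96  96  96
  95  94  94  97  94  79  60  49  52  52]
288 [159 162 163 163 163 163 162 164 163 156 136 103  91  85  84  84  86  84
  83  83  85  84  83  82  73  60  52  46]
row236 [162 162 161 164 162 162 161 148 134 121 126 123 123 123 123 121 122 117
 117 116 109 111 110 104 103  99  96  95  93  87  86  83  82  81  82  95
 120 144 156 160 161 163 162 161 162 166]
row244 [162 164 159 162 159 163 157 144 128 122 125 123 122 123 122 122 121 118
 121 116 113 112 107 108 103  99  91  94  94  89  86  85  83  82  80  79
  78  77  80  87 118 146 158 162 161 163 161 163 162 162]
9 (9, 0) [279.6 228.8]
9 (0, -9) [262.7 244.7]
9 (0, 9) [296.5 244.7]
8 (8, 0) [279.6 229.9]
8 (0, -8) [264.7 244. ]
8 (0, 8) [294.5 244. ]
```

View pics/c1.png

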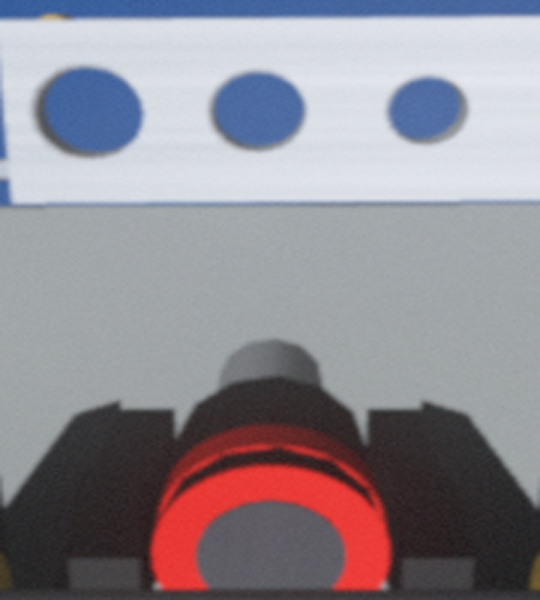

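Emit:
{"fn": "carry_out", "kwargs": {"motion": [2.5,-0.13,1,0,0,0,2.5,-0.13,1.5,0,0,0,0,0,1.4,0,0,0,0,0,0.5,0,0,0,0,0,0,0,0,0,0,0,0,0,0,0]}}

```text
clock: 9.1
tool_pos: [0.6093, 0.1794, 0.1738]
eef_rot: [0.986, 0.164, 0.0, 0.0]
contact_force: [-0.1, 0.6, -1.5]
opening: 0.311
```

Emit:
{"fn": "carry_out", "kwargs": {"motion": [0,0,0,0,0,0,0,0,0,0,0,0]}}

```text
clock: 9.35
tool_pos: [0.6096, 0.1796, 0.1736]
eef_rot: [0.986, 0.164, 0.0, -0.0]
contact_force: [-0.0, 0.5, -0.2]
opening: 0.311
```

```bash
python3 - <<'E'
from h import *
s=monitor.get_state(); print(s['clock'],s['tool_pos'],s['contact_force'],s['moment'])
t=R.from_quat([.9865,.1635,0,0]).apply([.0503,-.0026,0])+[.56307,.15928,.173]; print(t); rows(t,.327,s)
E
```

```text
9.35 [0.60959781 0.1796489  0.17361288] [-0.03987982  0.47586954 -0.2101159 ] [-0.01229861 -0.00760142  0.06021174]
[0.60984171 0.17796842 0.173     ]
shift cm [-0.03  0.17  0.06] turn [ 0.    -0.001  0.003] yaw now 0.33
```

Emit:
{"fn": "carry_out", "kwargs": {"motion": [-0.03,0.17,0.3,0,0,0,0,0,0.3,0,0,0,0,0,0.2,0,0,0,0,0,0,0,0,0,0,0,0,0,0,0]}}

```text
clock: 9.98
tool_pos: [0.6098, 0.178, 0.1652]
eef_rot: [0.986, 0.164, 0.0, 0.0]
contact_force: [-0.8, 0.3, -0.5]
opening: 0.311
```

```bash
python3 - <<'E'
from h import *
s=monitor.get_state(); print(s['clock'],s['tool_pos'],s['contact_force'],s['moment']); rows([.60984,.17797,.163],.327,s)
E
```

```text
9.975 [0.60980734 0.17795467 0.16518772] [-0.75607332  0.29363822 -0.49782662] [-0.00764217  0.01287739  0.00771326]
shift cm [ 0.   -0.    0.22] turn [ 0.    -0.     0.003] yaw now 0.33
```

Spot on laterally. I'll go down in small steps and watch the force.

Emit:
{"fn": "carry_out", "kwargs": {"motion": [0,0,0.2,0,0,0,0,0,0.2,0,0,0,0,0,0,0,0,0]}}

```text
clock: 10.35
tool_pos: [0.6096, 0.1779, 0.161]
eef_rot: [0.986, 0.164, -0.0, 0.0]
contact_force: [-0.7, -1.1, -1.4]
opening: 0.307
```

Emit:
{"fn": "carry_out", "kwargs": {"motion": [0,0,0.2,0,0,0,0,0,0,0,0,0]}}

```text
clock: 10.6
tool_pos: [0.6097, 0.1778, 0.159]
eef_rot: [0.986, 0.164, -0.0, 0.0]
contact_force: [-0.1, -0.6, -0.7]
opening: 0.307
```

```bash
python3 - <<'E'
from h import *
s=monitor.get_state(); print(s['clock'],s['tool_pos'],s['contact_force'],s['moment']); rows([.60984,.17797,.163],.327,s)
E
```

```text
10.6 [0.60970375 0.17784457 0.15902795] [-0.14678758 -0.61331765 -0.72537566] [-0.00441368 -0.00477961  0.02466561]
shift cm [ 0.02 -0.01 -0.4 ] turn [0.    0.    0.003] yaw now 0.33
```

Emit:
{"fn": "carry_out", "kwargs": {"motion": [0,0,0.2,0,0,0,0,0,0.2,0,0,0,0,0,0,0,0,0]}}

```text
clock: 10.98
tool_pos: [0.6096, 0.1778, 0.155]
eef_rot: [0.986, 0.164, -0.0, 0.0]
contact_force: [-0.2, 0.5, -0.2]
opening: 0.309
```

```bash
python3 - <<'E'
from h import *
for i in range(3):
  s=monitor.get_state(); print(s['clock'],s['tool_pos'],s['contact_force'],s['moment']); p=snapshot('wrist')
w=cloud(p,s); 
save(p,'w4.png')
E
```

```text
10.975 [0.60964261 0.17783829 0.15496285] [-0.23876787  0.47093718 -0.15624018] [0.01926547 0.01326148 0.02048881]
11.025 [0.60971289 0.17787702 0.15507784] [-1.01457168 -0.3492109   0.00542835] [-0.02347755  0.02812717  0.00039081]
11.075 [0.60978969 0.17788414 0.15517784] [-0.20033534 -0.02450541 -1.50398459] [ 0.05499682  0.02464988 -0.01787484]
```

View pics/w4.png

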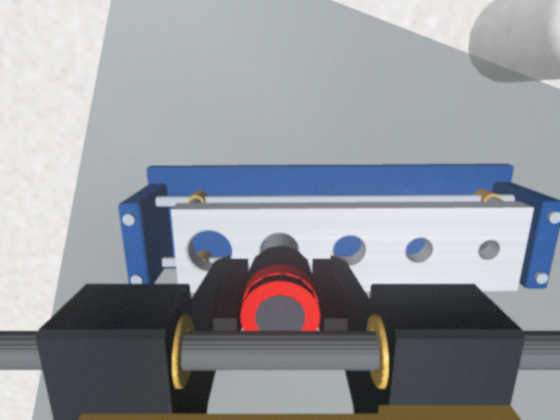

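The picture shows the spout entering the second-largest hole at (280,245), and the force is near zero, so I continue down.

Emit:
{"fn": "carry_out", "kwargs": {"motion": [0,0,0.3,0,0,0,0,0,0.3,0,0,0,0,0,0.3,0,0,0,0,0,0,0,0,0]}}

```text
clock: 11.62
tool_pos: [0.6095, 0.1778, 0.1458]
eef_rot: [0.986, 0.164, -0.0, 0.0]
contact_force: [1.3, -0.3, -0.9]
opening: 0.311
```

```bash
python3 - <<'E'
from h import *
s=monitor.get_state(); p=snapshot('wrist'); w=cloud(p,s); print(s['tool_pos'],s['contact_force'],s['opening'])
m=(w[...,2]>.04)&(w[...,2]<.066)&(p['frame'].min(-1)>170); print('strip z',np.nanmedian(w[m][:,2]),m.sum())
E
```

```text
[0.60954093 0.17783014 0.14580876] [ 1.26315475 -0.29583386 -0.93241129] 0.3113040497659411
strip z 0.060797464726839195 21024
```

The strip is still at full height with 17 mm of spout in the hole, so it is in cleanly. I continue to collar contact.

Emit:
{"fn": "carry_out", "kwargs": {"motion": [0,0,0.3,0,0,0,0,0,0.3,0,0,0,0,0,0.3,0,0,0,0,0,0.3,0,0,0,0,0,0.2,0,0,0,0,0,0,0,0,0]}}

```text
clock: 12.42
tool_pos: [0.6097, 0.1779, 0.132]
eef_rot: [0.986, 0.164, -0.0, 0.0]
contact_force: [0.2, -0.6, -0.2]
opening: 0.31
```

Emit:
{"fn": "carry_out", "kwargs": {"motion": [0,0,0.1,0,0,0,0,0,0,0,0,0]}}

```text
clock: 12.68
tool_pos: [0.6098, 0.1779, 0.1312]
eef_rot: [0.986, 0.164, 0.0, 0.0]
contact_force: [-0.2, -0.7, -0.1]
opening: 0.312
```

Emit:
{"fn": "carry_out", "kwargs": {"motion": [0,0,0.1,0,0,0,0,0,0,0,0,0]}}

```text
clock: 12.92
tool_pos: [0.6097, 0.1779, 0.1301]
eef_rot: [0.986, 0.164, -0.0, 0.0]
contact_force: [0.2, 0.2, -1.5]
opening: 0.309
```

```bash
python3 - <<'E'
from h import *
for i in range(4):
  s=monitor.get_state(); p=snapshot('wrist'); w=cloud(p,s); print(s['tool_pos'],s['contact_force'],s['opening'])
m=(w[...,2]>.04)&(w[...,2]<.066)&(p['frame'].min(-1)>170); print('strip z',np.nanmedian(w[m][:,2]),m.sum())
E
```

```text
[0.60973281 0.17788683 0.13014211] [ 0.21189047  0.23569714 -1.54658368] 0.308572136207816
[0.60976595 0.17789469 0.13017612] [-0.60884658 -0.44425388 -0.06796366] 0.30598894659742076
[0.60977471 0.17788211 0.13019287] [ 0.05179595  0.17265315 -0.31624314] 0.30875388249815283
[0.60979487 0.17789454 0.13020928] [ 0.15137927  0.75291955 -1.37181525] 0.30807807617802274
strip z 0.06079700507122124 19779
```

Emit:
{"fn": "carry_out", "kwargs": {"motion": [0,0,0.1,0,0,0,0,0,0,0,0,0]}}

```text
clock: 13.38
tool_pos: [0.6097, 0.1779, 0.1291]
eef_rot: [0.986, 0.164, -0.0, 0.0]
contact_force: [0.2, 0.1, -1.1]
opening: 0.308
```

Emit:
{"fn": "carry_out", "kwargs": {"motion": [0,0,0.05,0,0,0,0,0,0,0,0,0]}}

```text
clock: 13.62
tool_pos: [0.6098, 0.1779, 0.1288]
eef_rot: [0.986, 0.164, 0.0, 0.0]
contact_force: [-0.8, -0.2, 1.1]
opening: 0.309
```

```bash
python3 - <<'E'
from h import *
F=[]
for i in range(6):
  s=monitor.get_state(); p=snapshot('wrist'); w=cloud(p,s); F.append(s['contact_force'])
print(np.mean(F,0),s['tool_pos'])
m=(w[...,2]>.04)&(w[...,2]<.066)&(p['frame'].min(-1)>170); print('strip z',np.nanmedian(w[m][:,2]),m.sum())
E
```

```text
[-0.12734794 -0.54538753  0.98507324] [0.60978467 0.17788108 0.12879077]
strip z 0.06069131810239862 19608
```

Contact: the mean vertical force went from about −0.8 to +1.0 N, so the collar is resting on the strip. I release gently.

Emit:
{"fn": "carry_out", "kwargs": {"motion": [0,0,0,0,0,0,0,0,0,0,0,0,0,0,0,0,0,0,0,0,0,0,0,0], "hand": 4.6}}

```text
clock: 14.42
tool_pos: [0.6098, 0.1779, 0.1287]
eef_rot: [0.986, 0.164, 0.0, 0.0]
contact_force: [0.6, -0.7, -0.3]
opening: 0.522
```

Emit:
{"fn": "carry_out", "kwargs": {"motion": [0,0,-0.5,0,0,0,0,0,-1,0,0,0,0,0,-2,0,0,0,0,0,-3,0,0,0,0,0,-4,0,0,0,-2,0,-3,0,0,0,-3,0,0,0,0,0,0,0,0,0,0,0]}}

```text
clock: 15.42
tool_pos: [0.5611, 0.1609, 0.2656]
eef_rot: [0.986, 0.164, 0.0, 0.0]
contact_force: [0.8, 0.1, -0.6]
opening: 0.523
```

Emit:
{"fn": "carry_out", "kwargs": {"motion": [0,0,0,0,0,0,0,0,0,0,0,0,0,0,0,0,0,0]}}

```text
clock: 15.8
tool_pos: [0.5629, 0.1619, 0.2634]
eef_rot: [0.986, 0.164, 0.0, 0.0]
contact_force: [-0.1, -0.0, -0.0]
opening: 0.524
```

```bash
python3 - <<'E'
from h import *
s=monitor.get_state(); p=snapshot('wrist'); w=cloud(p,s); save(p,'w5.png'); print(s['clock'],s['tool_pos'],s['contact_force'],s['opening'])
m=(w[...,2]>.083)&(w[...,2]<.11); m[:,:130]=0; m[:,430:]=0; m[260:]=0
q=w[m]; print('collar top z',np.median(q[:,2]),np.std(q[:,2]),(q.min(0)+q.max(0))/2)
E
```

```text
15.8 [0.56293623 0.16190278 0.26343419] [-0.13616853 -0.04417299 -0.02240158] 0.5236410835082381
collar top z 0.09543821593175868 0.0012382261188065699 [0.61013932 0.17797913 0.09137508]
```

View pics/w5.png

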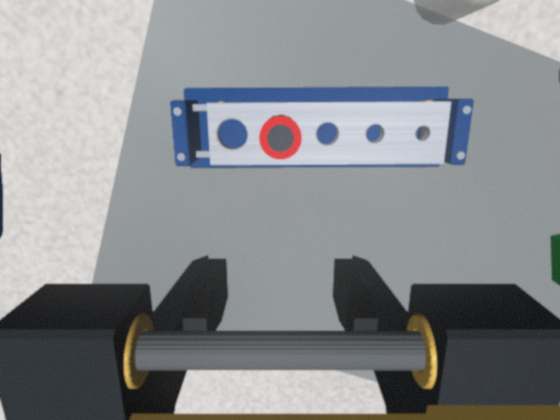

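The red nozzle stands upright in the second-largest (20 mm) hole at (280,137). Its collar top measures 95 mm against an expected 94 mm, so it is seated, and the gripper is clear. Handing in.

```bash
python3 -c "
from h import *
print(workorder.finish_job())"
```

```text
the job is handed in; nothing more can be done
None
```

The red-band nozzle (18 mm spout) from the aluminium stand is now spout down in the rack's 20 mm hole. I handed the job in at about 16 s of robot time.

- **Insertion:** The spout entered without needing a search. The strip stayed at full height all the way down, and the force change when the collar touched it was about 2 N.
- **Last checks:** After I let go, the last wrist picture shows the nozzle upright in the second-largest hole. Its collar top measured 95 mm against the expected 94 mm, and the gripper was clear with about zero force.
- **Not checked:** I took no overview picture at the end. The other two nozzles and the other bench items were not touched as far as I know. No check failed or disagreed beyond about 1 N of force noise and 1–2 mm of arm settling, which I corrected.

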